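# Put the boxed bitters bottle away in the sloping rack

### The job

Put the small bottle from the bamboo box away in the rack: swing the box's lid up until it stands upright, lift the bottle out of its fitted recess and lay it in the one empty sloping slot of the rack, cap end up the slope and base down against the slot's wire stops, letting go only once it rests on the wires. Then shut the lid of the box fully. Leave the other bottles in their slots, and the tumbler and the dish where they stand.

Things in the scene. Friction and masses are not known exactly. Their poses are not given: they have to be found in the camera images.
- box: fixed bamboo box, 145 (x) x 200 (y) x 66 mm high, walls and floor 6 mm; origin at the centre of its underside, y along its long side, z up, hinged at +x (away from the robot). The bottle lies in it along y, cap to +y, its axis 35 mm above the underside
- insert: fixed cork insert in the box, same frame as the box; top 36 mm above the box's underside. Its recess has the bottle's outline with 1.5 mm play at the sides and 2 mm at the ends. It is cut away to the box floor between y = -55 and +5 mm over the full inner width of 133 mm, so that fingers can reach both sides of the bottle's middle
- lid (a joint): lid angle in rad: 0 shut, grows as it opens, stop at 1.75 (just past upright). The hinge is stiff: the lid stays at any angle; about 2 N at the knob moves it. It starts shut or a little ajar (up to 0.3)
- lid_handle (a point): grip point of the steel knob on the lid's top: a round cap 28 mm across, 16 mm thick, 35 mm above the lid's face, on a thin stem. From the hinge it is 115 mm towards the free edge and 43 mm out along the lid's normal. Axes turn with the lid (z out of its top face, y along the hinge). Gripped across the cap along y, it turns between the pads while the tool stays upright, from shut to the stop
- lid_hinge (a point): point on the hinge axis, at the middle of the box's far top edge, 66 mm above the box's underside; y axis along the hinge. The lid is a plate 145 x 200 x 8 mm, 0.15 kg
- bottle: the small amber glass bottle in the box, about 0.25 kg: straight round body 42 mm across for the first 99 mm from the base, shoulder to 118 mm, neck 17 mm across, aluminium cap 21 mm across, 160 mm long in all; origin at the centre of its base, z axis towards the cap
- bottle_mid (a point): point on the bottle's axis 55 mm from its base, a good place to grip; axes as the bottle's
- bottle_cap (a point): centre of the cap's end, 160 mm from the base
- rack: fixed rack 370 mm wide (y), origin under its centre, x away from the robot. Five slots at y = -156, -78, 0, 78, 156 mm rise at 30 degrees towards +x: each two 8 mm steel wires 26 mm apart, lower ends bent up 19 mm as stops. A seated bottle's base centre is at x -70, z 75 mm. Nothing stands above the wires between slots; the empty slot's axis is 57 mm from the side of a bottle in the next slot
- slot: the one empty slot (which of the five varies; a thin cork strip lies below its wires). Its frame is that of a bottle properly seated in it: origin at the centre of the bottle's base, z up the slope towards the cap, x square to the slope, pointing down into the rack (the bottle's underside is 21 mm along x)
- slot_mid (a point): where bottle_mid is when the bottle is seated, 55 mm up the slot axis
- slot_cap (a point): where bottle_cap is when the bottle is seated, 160 mm up the slot axis
- stored1: one of the four bottles already lying in the rack, same shape and size as bottle; origin at the centre of its base, z axis towards the cap, up the slope; to be left lying in its slot
- stored2: one of the four bottles already lying in the rack, same shape and size as bottle; origin at the centre of its base, z axis towards the cap, up the slope; to be left lying in its slot
- stored3: one of the four bottles already lying in the rack, same shape and size as bottle; origin at the centre of its base, z axis towards the cap, up the slope; to be left lying in its slot
- stored4: one of the four bottles already lying in the rack, same shape and size as bottle; origin at the centre of its base, z axis towards the cap, up the slope; to be left lying in its slot
- tumbler: loose heavy glass tumbler, 80 mm across, 95 mm high, standing nearer the robot between box and rack; origin at the centre of its underside
- dish: loose white ceramic olive dish, 110 mm across, 40 mm high, beyond the gap between box and rack; origin at the centre of its underside
Not all that is in view belongs to the job. Leave any pink or turquoise look-alike of the box alone.

How it is judged:
By the outcome, as a careful person would: the job done as asked, in the order asked, and still so for the second after the job is handed in, with the robot touching nothing.
It also fails if it takes over 64 s, if anything falls off the work surface, if the arm or the gripper's body presses on something with over 40 N, if the wrist force passes 120 N, or if a joint passes its speed limit or range.

### The arm

A 6-joint arm with a two-finger parallel gripper is mounted at the origin on the work surface. World frame = base frame: x ahead of the robot, y to its left, z up, the work surface at z = 0. Lengths are in mm, angles in rad, forces in N, time in s.
With the tool pointing down it reaches from about 350 to 775 mm from the base axis. Payload 7.3 kg.
Tool frame: the origin (TCP) lies midway between the tips of the shut fingers; the grasp point (between the pads) lies 19 mm behind it; z points along the fingers, y is the line along which they close (so a half turn about z gives the same grasp; the last joint's range is limited). The gripper opens to 92 mm and grips with 3 to 60 N. Pads are 19 mm wide; open, the fingers measure 130 mm over their backs; the gripper's body (75 mm by 190 mm) begins 47 mm behind the grasp point.
Start: joints at [1.042, 0.342, 1.524, -0, 1.275, -0.146], TCP at [196.085, 487.027, 226.741] pointing down, gripper open.
Joint ranges: [-2.53, 2.53], [-0.77, 2.02], [0.04, 2.7], [-1, 4.14], [0.28, 2.66], [-3.11, 3.11]. Speed limits (rad/s): [2.57, 2.57, 3.14, 3.14, 3.14, 3.14].

### API

Orientations are given as [roll, pitch, yaw] about the fixed x, y, z axes, in that order (R = Rz(yaw) Ry(pitch) Rx(roll)).
In Python, from plant import bot gives the robot as it stands.
- The arm moves only by the tool servo_tool, never from a script. Its argument "deltas" is a list of rows, each a list of 2 entries, a list of its own where there are three numbers: the shift along the tool's x, y, z in m, then the turn, a rotation vector about the tool's x, y, z in degrees. A call has 1 to 20 rows; each row shifts and turns the commanded pose from where the row before left it, along the tool's axes as they then stand; what a row does not reach is not made up. A row lasts 1/8 s, in which the tool goes at most 62.5 mm and 10.7 degrees, less where a joint would pass 70% of its speed; a pose out of reach is approached as far as the arm can. A call with a gripper value outside its range is refused whole. "fingers" is the opening, from 0 (shut) to 1 (fully open), set as the call begins (left out, the last holds). The fingers move at their own pace and stop on an object; the grip force is fixed at half the most. Time passes only in rows, so rows that do not move let the fingers close. It gives the time, the measured TCP pose, the force, the opening and the grip force at its end, in the units of the state.
- bot.get_obs(): the state, without advancing time (a new reading comes with each control period).
- bot.capture(name): name is "side" or "top" or "wrist"; returns the picture (400x640x3 uint8, red, green, blue); there is no depth.
- bot.camera_model(name): a dict with "mtx" (3x3 intrinsics, pixels), "dist" ([k1, k2, p1, p2, k3] as OpenCV has them; the pictures are not rectified), "xyz" and "rotation" of the camera in the world. Camera axes: x right, y down, z forward; pixel columns grow to the right and rows downward; lengths in mm; the calibration is good to about 2 mm. A picture is of the moment at which its call begins: read the wrist's pose just before it. camera_model takes no time and is no camera call; for the wrist camera it gives the pose at the moment of the call.
- bot.close_job(): hands the job in; it is judged then, once.
The state is a dict: "time": time; "joint_positions": joint angles; "dq": joint speeds; "tau": joint torques, N m; "tool_pos": TCP position; "tcp_rot": TCP orientation; "contact_force": force on the tool from outside, world axes, zero at the start; "moment": the same for the moment, N m; "grip_width": finger opening in mm; "finger_force": force on a finger pad.
Only numpy, scipy, OpenCV 4.12 (cv2) and the standard library are available. Lean on these libraries where they do the work, as an engineer would, in place of code of your own. Each camera call takes 0.05 s, during which the arm holds its last target. There are 200 camera calls.

## Working session

There is one attempt and no reset: what is moved stays moved. The work goes in short steps, Python scripts to look and compute and a tool call to move; the robot and the scene stay as the last step left them, time stands still between calls to the robot, and variables do not carry over. Pictures are saved under pics/ and viewed, at most 10 in all, crops included, and the job is handed in when it is done.

Besides the shell and the picture viewer there is one more tool, called after ">>>" as name(argument=value, ...), one argument or row to a line, values as JSON. servo_tool: Moves the arm, as the interface text tells. Its arguments: {"type":"object","properties":{"deltas":{"type":"array"},"fingers":{"type":"number"}},"required":["deltas"]}

```bash
mkdir -p pics; ls; python3 - <<'E'
from plant import bot
import cv2,numpy as np
print(bot.get_obs())
for n in("side","top"):
    im=bot.capture(n); cv2.imwrite(f"pics/{n}0.png",im[:,:,::-1]); m=bot.camera_model(n); print(n,m)
print(bot.camera_model("wrist"))
E
```

```text
pics
{'time': 0.0, 'joint_positions': array([ 1.04205253e+00,  3.42712458e-01,  1.52503014e+00, -2.99024763e-05,
        1.27536978e+00, -1.45972231e-01]), 'dq': array([ 5.91704125e-04, -7.75901600e-04, -7.36455063e-04,  1.51305398e-03,
       -1.17046646e-04,  9.61852182e-05]), 'tau': array([ 1.44609068e-03, -4.31259263e+01, -2.44228631e+01,  7.17548607e-02,
        5.58933802e-02, -1.31772795e-04]), 'tool_pos': array([195.85112742, 486.6633541 , 226.04570136]), 'tcp_rot': array([-3.14008493e+00, -1.92761146e-04,  2.75882967e+00]), 'contact_force': array([-0.26349522, -0.73137666,  0.16095196]), 'moment': array([ 0.00250149, -0.04654097,  0.02261795]), 'finger_force': 0.0, 'grip_width': 91.63505868190917}
side {'mtx': array([[379.71859537,   0.        , 317.52871634],
       [  0.        , 379.71859537, 199.74297322],
       [  0.        ,   0.        ,   1.        ]]), 'dist': array([-0.02688973,  0.        ,  0.        ,  0.        ,  0.        ]), 'xyz': array([ -22.41105342, -460.18059036,  508.50662626]), 'rotation': array([-2.08250389,  0.00924253, -0.79490457])}
top {'mtx': array([[448.30766317,   0.        , 322.46289543],
       [  0.        , 448.30766317, 199.60222203],
       [  0.        ,   0.        ,   1.        ]]), 'dist': array([-0.03893025,  0.        ,  0.        ,  0.        ,  0.        ]), 'xyz': array([ 345.00755874,   47.6665561 , 1183.73273182]), 'rotation': array([-2.99064481, -0.01493685, -1.59925668])}
{'mtx': array([[296.14370753,   0.        , 316.60110021],
       [  0.        , 296.14370753, 199.76881058],
       [  0.        ,   0.        ,   1.        ]]), 'dist': array([0.00188946, 0.        , 0.        , 0.        , 0.        ]), 'xyz': array([123.56887021, 516.66980768, 383.60675083]), 'rotation': array([2.85388186e+00, 8.92983001e-04, 1.18759847e+00])}
```

View pics/side0.png

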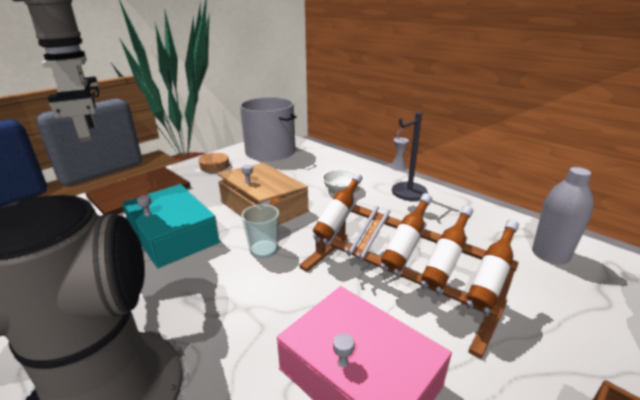

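View pics/top0.png

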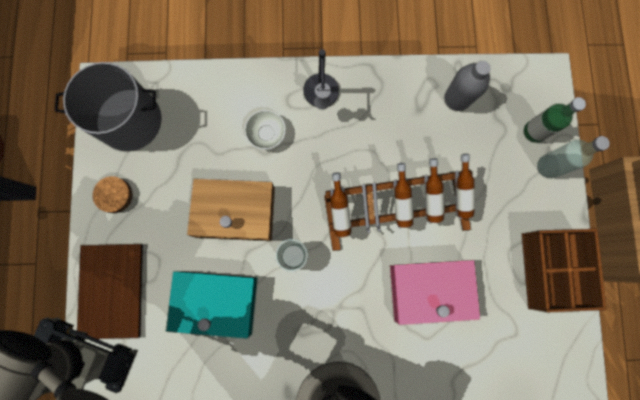

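The side view shows the bamboo box with its knob at (248,172), and the empty slot at (370,232), second from the left. In the top view the box lid spans (188–272,179–240) with the knob at (225,221). The empty slot's wires are at (372,205), the tumbler at (292,255) and the dish at (266,131).

```bash
cat > h.py <<'E'
import numpy as np,cv2
from scipy.spatial.transform import Rotation as R
from plant import bot
def cam(n):
    m=dict(bot.camera_model(n)); m["R"]=R.from_euler("xyz",m["rotation"]).as_matrix(); return m
def rays(m,px):
    u=cv2.undistortPoints(np.array(px,float).reshape(-1,1,2),m["mtx"],m["dist"]).reshape(-1,2)
    d=np.c_[u,np.ones(len(u))]@m["R"].T
    return d/np.linalg.norm(d,axis=1)[:,None]
def plane(m,px,z):
    d=rays(m,px); return m["xyz"]+d*((z-m["xyz"][2])/d[:,2])[:,None]
def tri(obs):
    "obs: list of (cam, pixel); returns point, rms distance to the rays"
    A=np.zeros((3,3));b=np.zeros(3);L=[]
    for m,p in obs:
        d=rays(m,[p])[0];P=np.eye(3)-np.outer(d,d);A+=P;b+=P@m["xyz"];L.append((P,m["xyz"]))
    x=np.linalg.solve(A,b);return x,np.sqrt(np.mean([np.sum((P@(x-c))**2) for P,c in L]))
def proj(m,X):
    Rt=m["R"].T;rv=cv2.Rodrigues(Rt)[0]
    return cv2.projectPoints(np.array(X,float).reshape(-1,1,3),rv,-Rt@m["xyz"],m["mtx"],m["dist"])[0].reshape(-1,2)
E
python3 - <<'E'
from h import *
t,s=cam("top"),cam("side")
print("knob",tri([(t,(225,221)),(s,(248,171))]))
print("lid corners z70",plane(t,[(193,179),(272,183),(270,239),(188,236)],70).round())
print("slot",plane(t,[(366,183),(378,183),(371,222)],100).round())
print("tumbler",plane(t,[(292,265)],0),"dish",plane(t,[(266,131)],40))
a=cv2.imread("pics/side0.png");b=cv2.imread("pics/top0.png")
c=[cv2.resize(x,(400,300),interpolation=cv2.INTER_CUBIC) for x in(a[145:235,205:325],b[165:255,180:300],a[165:290,295:462],b[145:262,310:466])]
cv2.imwrite("pics/crops.png",np.vstack([np.hstack(c[:2]),np.hstack(c[2:])]))
E
```

```text
knob (array([462.05916636, 261.55235483, 113.3810773 ]), np.float64(0.5422144813672602))
lid corners z70 [[575. 352.  70.]
 [560. 152.  70.]
 [419. 159.  70.]
 [431. 362.  70.]]
slot [[ 548.  -82.  100.]
 [ 547. -111.  100.]
 [ 451.  -90.  100.]]
tumbler [[353.8017897  109.36994031   0.        ]] dish [[705.55637347 169.52632674  40.        ]]
```

View pics/crops.png

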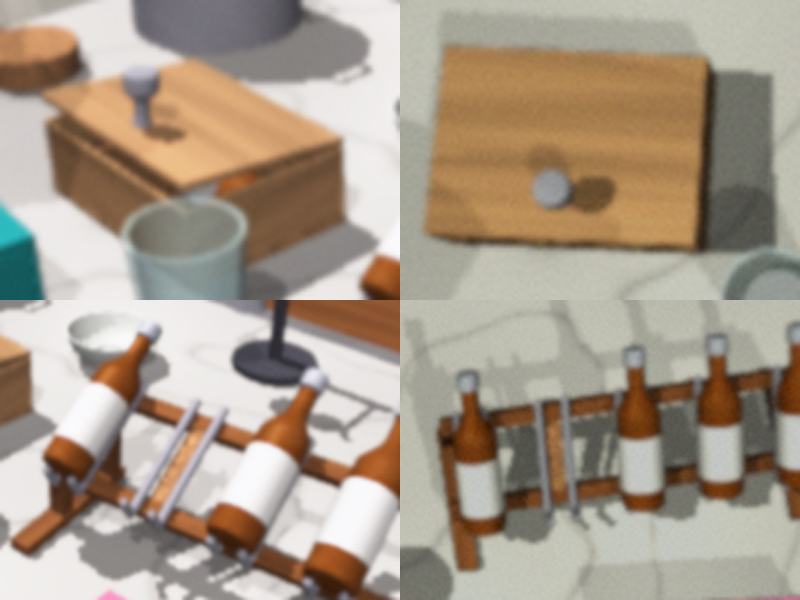

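The crops show the lid slightly ajar and the box turned about -4°. The empty slot has two bare wires with the cork strip below them. I'll go over the knob for wrist views.

>>> servo_tool(
  deltas=[
    [[0,0,-0.01],[0,0,-6]],
    [[0,0,-0.01],[0,0,-6]],
    [[0,0,-0.01],[0,0,-6]],
    [[-0.026,-0.021,-0.001],[0,0,0]],
    [[-0.026,-0.021,-0.001],[0,0,0]],
    [[-0.026,-0.021,-0.001],[0,0,0]],
    [[-0.026,-0.021,-0.001],[0,0,0]],
    [[-0.026,-0.021,-0.001],[0,0,0]],
    [[-0.026,-0.021,-0.001],[0,0,0]],
    [[-0.026,-0.021,-0.001],[0,0,0]],
    [[-0.026,-0.021,-0.001],[0,0,0]],
    [[-0.026,-0.021,-0.001],[0,0,0]],
    [[-0.026,-0.021,-0.001],[0,0,0]],
    [[0,0,0],[0,0,0]],
  ],
)

```text
time: 1.85
tool_pos: [442.2, 258.3, 266.2]
tcp_rot: [-3.141, -0.001, 3.07]
contact_force: [-0.7, 0.9, -0.2]
grip_width: 91.5
finger_force: 0.0
```

```bash
python3 - <<'E'
from h import *
import pickle
w=cam("wrist");im=bot.capture("wrist");cv2.imwrite("pics/w1.png",im[:,:,::-1]);pickle.dump(w,open("w1.pkl","wb"))
o=bot.get_obs();print(o["time"],o["tool_pos"],o["tcp_rot"],o["joint_positions"].round(2))
print("knob exp",proj(w,[[462,261.5,113]]))
E
```

```text
1.9 [441.26180659 259.07246419 266.21133874] [-3.14131562e+00 -1.13533883e-03  3.07103126e+00] [ 0.38  0.29  1.49  0.    1.36 -1.12]
knob exp [[319.90195825 204.66678288]]
```

View pics/w1.png

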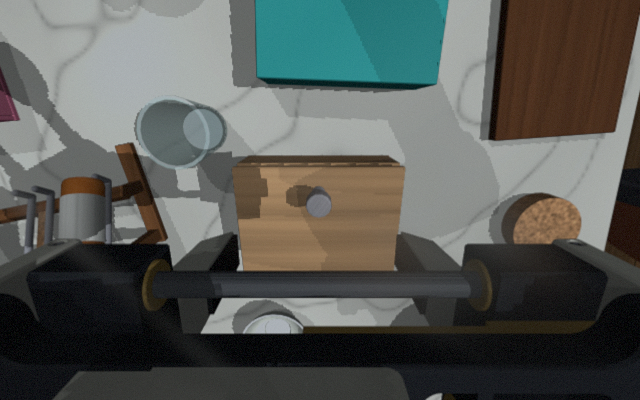

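The wrist view shows the knob cap at (318,204), where it was expected. The lid's front edge runs from (235,167) to (405,167), level, so the tool is squared to the box.

```bash
python3 - <<'E'
from h import *
import pickle
w=pickle.load(open("w1.pkl","rb"));t,s=cam("top"),cam("side")
print("knob",tri([(t,(225.3,221.4)),(s,(247.3,169.6)),(w,(318.5,204))]))
C=[tri([(t,a),(s,b)]+c) for a,b,c in [((188.1,235.2),(217.9,173.5),[(w,(405,167))]),((269.1,239.4),(259.9,201.1),[(w,(235,167))]),((273,183),(307.9,186.1),[]),((193.5,178.5),(263.5,163),[])]]
for c in C: print(c[0].round(1),round(c[1],2))
P=[c[0] for c in C]
for a,b in((1,0),(2,3)): d=P[b]-P[a];print("len",np.linalg.norm(d),"yaw",np.degrees(np.arctan2(-d[0],d[1])))
d=(P[2]+P[3]-P[0]-P[1])/2;print(np.linalg.norm(d),"yaw",np.degrees(np.arctan2(d[1],d[0])),"ajar",np.arcsin(-d[2]/145), "hinge mid",(P[2]+P[3])/2)
E
```

```text
knob (array([459.89946214, 260.08851461, 118.28678602]), np.float64(0.2903830918527993))
[432.9 359.8  84.6] 2.04
[418.4 162.8  82.8] 2.73
[558.6 149.3  75.1] 0.11
[576.6 350.   71.3] 0.61
len 197.5635311999081 yaw -4.213989559448764
len 201.5139170603445 yaw -5.112122998806165
142.85046104806588 yaw -4.693815243923902 ajar 0.0726548865563689 hinge mid [567.62039675 249.65152006  73.19993694]
```

>>> servo_tool(
  deltas=[
    [[-0.006,0.001,0.02],[0,0,0]],
    [[-0.006,0.001,0.025],[0,0,0]],
    [[-0.0065,0,0.025],[0,0,0]],
    [[0,0,0.025],[0,0,0]],
    [[0,0,0.025],[0,0,0]],
    [[0,0,0.025],[0,0,0]],
    [[0,0,0.0215],[0,0,0]],
    [[0,0,0],[0,0,0]],
  ],
)

```text
time: 2.9
tool_pos: [457.8, 260.8, 98.9]
tcp_rot: [-3.14, -0.004, 3.074]
contact_force: [0.4, 0.3, 0.1]
grip_width: 92.0
finger_force: 0.0
```

>>> servo_tool(
  deltas=[
    [[0,0,0],[0,0,0]],
    [[0,0,0],[0,0,0]],
    [[0,0,0],[0,0,0]],
    [[0,0,0],[0,0,0]],
    [[0,0,0],[0,0,0]],
    [[0,0,0],[0,0,0]],
  ],
  fingers=0,
)

```text
time: 3.65
tool_pos: [459.7, 260.4, 100.3]
tcp_rot: [3.142, 0.0, 3.073]
contact_force: [-0.4, -0.9, 0.2]
grip_width: 36.5
finger_force: 0.0
```

```bash
python3 - <<'E'
from h import *
o=bot.get_obs();print(o["tool_pos"],o["tcp_rot"],o["contact_force"])
# arc rows: (forward in box x, up), mm
r,a0=122.8,.358
for th in np.arange(.075,1.73,.11): print(round(th,2),(-r*np.cos(a0+th)+r*np.cos(a0+th-.11)).round(1),(r*np.sin(a0+th)-r*np.sin(a0+th-.11)).round(1),(-r*np.cos(a0+th)).round(1),(66+r*np.sin(a0+th)).round(1))
E
```

```text
[459.66556063 260.3863231  100.25383866] [3.14151895e+00 2.03342703e-05 3.07288027e+00] [-0.37976425 -0.92651366  0.16971682]
0.08 5.0 12.5 -111.5 117.5
0.18 6.3 11.9 -105.1 129.5
0.3 7.6 11.2 -97.5 140.6
0.4 8.8 10.3 -88.8 150.9
0.52 9.9 9.2 -78.9 160.1
0.62 10.8 8.1 -68.1 168.2
0.74 11.6 6.9 -56.5 175.0
0.84 12.3 5.5 -44.2 180.6
0.96 12.8 4.2 -31.3 184.7
1.06 13.2 2.7 -18.1 187.5
1.18 13.4 1.3 -4.6 188.7
1.28 13.5 -0.2 8.9 188.5
1.4 13.4 -1.7 22.3 186.8
1.5 13.1 -3.2 35.4 183.6
1.62 12.7 -4.6 48.1 179.0
1.72 12.1 -6.0 60.2 173.0
```

>>> servo_tool(
  deltas=[
    [[0,0,0],[0,0,0]],
    [[0,0,0],[0,0,0]],
    [[0,0,0],[0,0,0]],
  ],
  fingers=0,
)

```text
time: 4.03
tool_pos: [459.3, 258.7, 99.8]
tcp_rot: [-3.138, -0.001, 3.073]
contact_force: [-0.1, -7.3, -0.6]
grip_width: 26.2
finger_force: 30.0
```

>>> servo_tool(
  deltas=[
    [[-0.0063,0,-0.0119],[0,0,0]],
    [[-0.0076,0,-0.0112],[0,0,0]],
    [[-0.0088,0,-0.0103],[0,0,0]],
    [[-0.0099,0,-0.0092],[0,0,0]],
    [[-0.0108,0,-0.0081],[0,0,0]],
    [[-0.0116,0,-0.0069],[0,0,0]],
    [[0,0,0],[0,0,0]],
  ],
)

```text
time: 4.9
tool_pos: [514.9, 254.8, 156.7]
tcp_rot: [-3.138, -0.002, 3.072]
contact_force: [1.8, -6.1, -5.5]
grip_width: 27.0
finger_force: 30.0
```

>>> servo_tool(
  deltas=[
    [[-0.0123,0,-0.0055],[0,0,0]],
    [[-0.0128,0,-0.0042],[0,0,0]],
    [[-0.0132,0,-0.0027],[0,0,0]],
    [[-0.0134,0,-0.0013],[0,0,0]],
    [[-0.0135,0,0.0002],[0,0,0]],
    [[-0.0134,0,0.0017],[0,0,0]],
    [[-0.0131,0,0.0032],[0,0,0]],
    [[-0.0127,0,0.0046],[0,0,0]],
    [[-0.0121,0,0.006],[0,0,0]],
    [[0,0,0],[0,0,0]],
    [[0,0,0],[0,0,0]],
  ],
)

```text
time: 6.28
tool_pos: [629.6, 246.8, 154.2]
tcp_rot: [-3.138, -0.004, 3.072]
contact_force: [-2.1, -5.9, -4.8]
grip_width: 26.6
finger_force: 30.0
```

>>> servo_tool(
  deltas=[
    [[0,0,0],[0,0,0]],
    [[0,0,0],[0,0,0]],
    [[0,0,0],[0,0,0]],
    [[0,0,0],[0,0,0]],
    [[0,0,-0.02],[0,0,0]],
    [[0,0,-0.03],[0,0,0]],
    [[0,0,-0.03],[0,0,0]],
    [[0,0,-0.03],[0,0,0]],
    [[0,0,-0.02],[0,0,0]],
    [[0.03,0.005,0],[0,0,0]],
    [[0.035,0.005,0],[0,0,0]],
    [[0.035,0,0],[0,0,0]],
    [[0.033,0,0],[0,0,0]],
  ],
  fingers=1,
)

```text
time: 7.9
tool_pos: [497.5, 268.0, 286.1]
tcp_rot: [3.141, 0.001, 3.073]
contact_force: [1.0, 0.5, 0.4]
grip_width: 91.8
finger_force: 0.0
```

>>> servo_tool(
  deltas=[
    [[0,0,0],[0,0,9]],
    [[0,0,0],[0,0,9]],
    [[0,0,0],[0,0,9]],
    [[0,0,0],[0,0,9]],
    [[0,0,0],[0,0,9]],
    [[0,0,0],[0,0,9]],
    [[0,0,0],[0,0,9]],
    [[0,0,0],[0,0,9]],
    [[0,0,0],[0,0,9]],
    [[0,0,0],[0,0,9]],
    [[0,0,0],[0,0,0]],
    [[0,0,0],[0,0,0]],
  ],
)

```text
time: 9.4
tool_pos: [498.7, 267.8, 285.9]
tcp_rot: [3.141, -0.0, 1.505]
contact_force: [0.4, -0.1, 0.6]
grip_width: 91.7
finger_force: 0.0
```

```bash
python3 - <<'E'
from h import *
import pickle
w=cam("wrist");im=bot.capture("wrist");pickle.dump(w,open("w2.pkl","wb"))
o=bot.get_obs();print(o["time"],o["tool_pos"],o["tcp_rot"],o["joint_positions"].round(2))
s=bot.capture("side");t=bot.capture("top")
cv2.imwrite("pics/w2r.png",im[:,:,::-1]);cv2.imwrite("pics/s2r.png",s[:,:,::-1]);cv2.imwrite("pics/t2r.png",t[:,:,::-1])
c=[cv2.resize(im[:,:,::-1],(640,400)),np.zeros((400,160,3),np.uint8)]
b=cv2.resize(s[140:240,200:360,::-1],(320,200)),cv2.resize(t[165:255,180:300,::-1],(267,200)),np.zeros((200,213,3),np.uint8)
cv2.imwrite("pics/w2.png",np.vstack([np.hstack(c),np.hstack(b)]))
E
```

```text
9.45 [498.72726564 267.79125727 285.92277499] [ 3.14141732e+00 -1.82209745e-04  1.50460850e+00] [0.36 0.38 1.3  0.   1.46 0.42]
```

View pics/w2.png

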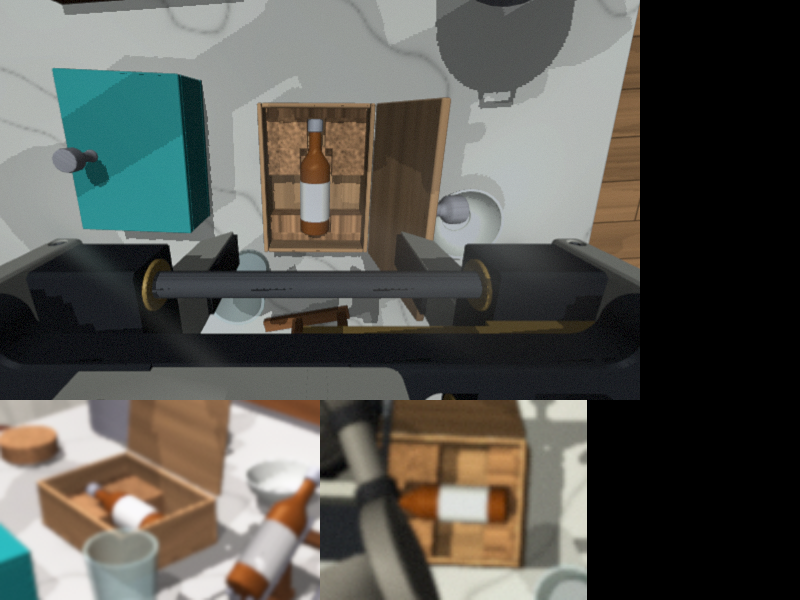

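The lid stands open, leaning at about 100°. In the wrist view the bottle lies with its cap at (316,124), the label between (300,181) and (329,221) and the base at (315,237). Next I'll triangulate the label and the cap.

```bash
python3 - <<'E'
from h import *
import pickle
w=pickle.load(open("w2.pkl","rb"));t,s=cam("top"),cam("side")
W,S,T=[cv2.imread(f"pics/{n}2r.png") for n in"wst"]
def blob(im,box,white=True):
    x0,y0,x1,y1=box;c=im[y0:y1,x0:x1];h=cv2.cvtColor(c,cv2.COLOR_BGR2HSV)
    m=((h[...,1]<60)&(h[...,2]>130)).astype(np.uint8)
    n,l,st,ce=cv2.connectedComponentsWithStats(m);i=1+st[1:,4].argmax();return ce[i]+[x0,y0],st[i]
bw=blob(W,(285,165,345,235));bs=blob(S,(252,183,285,208));bt=blob(T,(228,198,272,225));bc=blob(W,(300,112,335,135))
for b in(bw,bs,bt,bc):print(b)
for o in([(w,bw[0]),(s,bs[0])],[(w,bw[0]),(s,bs[0]),(t,bt[0])],[(w,bw[0]),(t,bt[0])]):print("label",tri(o))
print("cap z35",plane(w,[bc[0],(316,119)],35)); print("label z35",plane(w,[bw[0]],35),plane(w,[(315,237)],35))
# box rim top corners (outer) z66 : near-left, far-left
print("rim",plane(w,[(259,104),(267,250),(371,104),(366,250)],66).round(1))
# lid angle from free top edge: corner +y
print("lid free", tri([(w,(449,98)),(s,(265,140))]))
E
```

```text
(array([313.80291262, 202.09223301]), array([  15,   18,   28,   40, 1030], dtype=int32))
(array([264.70382166, 197.96815287]), array([  0,   5,  26,  20, 314], dtype=int32))
(array([243.74571429, 211.38571429]), array([  5,   5,  23,  17, 350], dtype=int32))
(array([314.45794393, 124.96261682]), array([ 10,   8,  10,  11, 107], dtype=int32))
label (array([486.5733221 , 226.77071   ,  42.00894436]), np.float64(4.89410047566815))
label (array([488.992524  , 227.70779958,  41.96884098]), np.float64(4.921209703179404))
label (array([491.29146938, 226.79537171,  51.65204691]), np.float64(0.362969017684587))
cap z35 [[498.73400831 329.42946044  35.        ]
 [501.30448973 336.97330611  35.        ]]
label z35 [[490.46399724 221.88444865  35.        ]] [[488.512563   167.41448353  35.        ]]
rim [[433.6 359.7  66. ]
 [421.3 165.7  66. ]
 [569.1 350.7  66. ]
 [559.4 156.6  66. ]]
lid free (array([616.29946508, 358.39808682, 135.6147357 ]), np.float64(17.778936236712617))
```

```bash
python3 - <<'E'
from h import *
import pickle
w=pickle.load(open("w2.pkl","rb"));t,s=cam("top"),cam("side")
W=cv2.imread("pics/w2r.png");S=cv2.imread("pics/s2r.png")
for r in(170,200,225):print(r,[tuple(int(v) for v in W[r,x]) for x in list(range(259,272))],"\n B",[tuple(int(v) for v in W[r,x]) for x in list(range(296,304))+list(range(325,334))],"\n F",[tuple(int(v) for v in W[r,x]) for x in range(360,376)])
h=cv2.cvtColor(S,cv2.COLOR_BGR2HSV)[180:214,250:290];print((((h[...,1]<60)&(h[...,2]>130))*1).tolist().__str__().replace(", ","").replace("][","\n"))
E
```

```text
170 [(174, 178, 174), (118, 137, 155), (101, 132, 164), (103, 136, 168), (89, 122, 150), (56, 73, 90), (29, 38, 49), (32, 39, 44), (34, 44, 47), (44, 58, 75), (70, 93, 121), (69, 96, 123), (69, 96, 119)] 
 B [(85, 116, 149), (84, 114, 145), (82, 109, 139), (76, 103, 135), (40, 59, 81), (30, 51, 80), (37, 59, 88), (33, 60, 94), (28, 54, 91), (25, 50, 82), (21, 44, 75), (24, 42, 69), (29, 46, 70), (77, 104, 134), (48, 62, 84), (61, 82, 106), (71, 96, 125)] 
 F [(83, 116, 151), (78, 109, 142), (77, 104, 137), (67, 89, 117), (43, 57, 72), (32, 39, 51), (29, 35, 46), (44, 63, 78), (74, 97, 122), (85, 116, 141), (88, 116, 144), (77, 97, 116), (73, 82, 84), (46, 52, 60), (32, 45, 59), (39, 48, 60)]
200 [(177, 178, 173), (178, 179, 175), (142, 145, 146), (99, 126, 150), (96, 129, 161), (100, 135, 165), (78, 107, 133), (40, 55, 67), (20, 29, 35), (18, 32, 38), (28, 38, 44), (32, 40, 48), (29, 37, 47)] 
 B [(94, 126, 153), (92, 125, 154), (94, 125, 156), (93, 125, 155), (113, 122, 130), (145, 145, 142), (159, 160, 156), (176, 177, 174), (157, 159, 156), (147, 148, 145), (132, 134, 131), (115, 
[... 1732 characters left out ...]
0
0000001111111111111111110000000000000000
0000001111111111111111000000000000000000
0000000111111111111111000000000000000000
0000000111111111111110000000000000000000
0000000001111111111100000000000000000000
0000000000111111111100000000000000000000
0000000000111111111000000000000000000000
0000000011111111111100000000000000000000
0000011111111111111111000000000000000000
1111111111111111111111111000000000000000
1111111111111111111111111110000000000000
1000011111111111111111111111000000000000
0000001111111111111111111111100000000000
0000000111111111111111111111100000000000
0000000111111111111110001111110000000000
0000001111111111111100000111110000000000
0000001111111111111100000111110000000000]]
```

```bash
cat >> h.py <<'E'
def go(Rt,p):
    "shift (mm) in the target's tool axes after turning, and the turn (deg, present tool axes)"
    o=bot.get_obs();R0=R.from_euler("xyz",o["tcp_rot"])
    return "turn",(R0.inv()*Rt).as_rotvec(degrees=True).round(2),"then shift",(Rt.inv().apply(np.array(p)-o["tool_pos"])).round(1)
def axes(x,z): 
    x,z=np.array(x)/np.linalg.norm(x),np.array(z)/np.linalg.norm(z); return R.from_matrix(np.c_[x,np.cross(z,x),z])
E
python3 - <<'E'
from h import *
import pickle
w=pickle.load(open("w2.pkl","rb"));t,s=cam("top"),cam("side")
print(tri([(w,(314.2,202.1)),(s,(266.3,195.2))]),tri([(w,(314.2,202.1)),(s,(266.3,195.2)),(t,(243.7,211.4))]))
a=np.radians(4.4);bx=np.array([np.cos(a),-np.sin(a),0]);by=np.array([np.sin(a),np.cos(a),0]);f=np.radians(16)
z=bx*np.sin(f)-np.array([0,0,np.cos(f)]);Rt=axes(by,z)
p=np.array([492,231,35])+11*z;print(p,go(Rt,p),go(Rt,p-130*z))
E
```

```text
(array([489.43965454, 227.12735393,  48.06673101]), np.float64(2.347721487742517)) (array([490.43333376, 227.37152135,  48.02958143]), np.float64(2.2549871991159356))
[495.02307483 230.76738707  24.42612134] ('turn', array([-15.99,  -0.09,   0.55]), 'then shift', array([-37.2, -72.9, 251.1])) ('turn', array([-15.99,  -0.09,   0.55]), 'then shift', array([-37.2, -72.9, 121.1]))
```

>>> servo_tool(
  deltas=[
    [[0,0,0],[-8,0,0.3]],
    [[0,0,0],[-8,0,0.3]],
    [[-0.0124,-0.024,0.02],[0,0,0]],
    [[-0.0124,-0.025,0.025],[0,0,0]],
    [[-0.0124,-0.0244,0.025],[0,0,0]],
    [[0,0,0.025],[0,0,0]],
    [[0,0,0.025],[0,0,0]],
    [[0,0,0],[0,0,0]],
    [[0,0,0],[0,0,0]],
  ],
  fingers=0.62,
)

```text
time: 10.68
tool_pos: [458.8, 234.0, 151.0]
tcp_rot: [2.861, -0.002, 1.492]
contact_force: [0.1, 0.3, 1.0]
grip_width: 57.1
finger_force: 0.0
```

```bash
python3 - <<'E'
from h import *
o=bot.get_obs();Rm=R.from_euler("xyz",o["tcp_rot"])
print(o["time"],o["tool_pos"],o["grip_width"],Rm.inv().apply(np.array([494.5,230.8,24.4])-o["tool_pos"]),np.degrees(np.arctan2(*Rm.as_matrix()[[0,2],2]*[1,-1])))
im=bot.capture("wrist");cv2.imwrite("pics/w3.png",im[:,:,::-1])
E
```

```text
10.675 [458.78088045 234.02550889 151.03808323] 57.07307471095578 [ -0.6480708   -0.55268487 131.6158732 ] 16.01286709639143
```

View pics/w3.png

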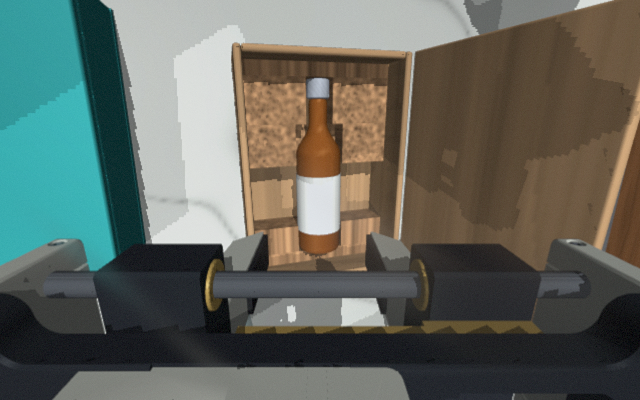

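The bottle sits centred between the fingers, at about x=318 with the fingers symmetric about 317. Going down along the tool axis.

>>> servo_tool(
  deltas=[
    [[-0.0006,0,0.02],[0,0,0]],
    [[0,0,0.025],[0,0,0]],
    [[0,0,0.025],[0,0,0]],
    [[0,0,0.02],[0,0,0]],
    [[0,0,0.015],[0,0,0]],
    [[0,0,0.015],[0,0,0]],
    [[0,0,0.01],[0,0,0]],
    [[0,0,0],[0,0,0]],
    [[0,0,0],[0,0,0]],
  ],
)

```text
time: 11.85
tool_pos: [494.3, 230.7, 25.6]
tcp_rot: [2.862, -0.002, 1.492]
contact_force: [-0.1, -0.1, -0.2]
grip_width: 56.9
finger_force: 0.0
```

>>> servo_tool(
  deltas=[
    [[0,0,0],[0,0,0]],
    [[0,0,0],[0,0,0]],
    [[0,0,0],[0,0,0]],
    [[0,0,0],[0,0,0]],
  ],
  fingers=0,
)

```text
time: 12.35
tool_pos: [495.9, 231.0, 26.3]
tcp_rot: [2.859, -0.003, 1.492]
contact_force: [5.5, -1.1, 1.5]
grip_width: 41.7
finger_force: 30.0
```

>>> servo_tool(
  deltas=[
    [[0,0.001,0],[0,0,0]],
    [[0,0.0028,-0.0096],[0,0,0]],
    [[0,0.0041,-0.0144],[0,0,0]],
    [[0,0.0055,-0.0192],[0,0,0]],
    [[0,0.0069,-0.024],[0,0,0]],
    [[0,0.0069,-0.024],[0,0,0]],
    [[0,0.0069,-0.024],[0,0,0]],
    [[0,0.0069,-0.024],[0,0,0]],
    [[0,0.0083,-0.0288],[0,0,0]],
    [[0,0.0083,-0.0288],[0,0,0]],
    [[0,0.0083,-0.0288],[0,0,0]],
    [[0,0.0083,-0.0288],[0,0,0]],
    [[0,0,0],[0,0,0]],
  ],
)

```text
time: 13.98
tool_pos: [495.4, 230.5, 292.6]
tcp_rot: [2.859, -0.004, 1.492]
contact_force: [-0.4, 0.3, -3.0]
grip_width: 41.2
finger_force: 30.0
```

```bash
python3 - <<'E'
from h import *
o=bot.get_obs();print(o["time"],o["tool_pos"],o["grip_width"],o["contact_force"],o["joint_positions"].round(2))
s=bot.capture("side");t=bot.capture("top");cv2.imwrite("pics/s4r.png",s[:,:,::-1]);cv2.imwrite("pics/t4r.png",t[:,:,::-1])
a=cv2.resize(s[:,:,::-1][:300],None,fx=1.25,fy=1.25);a=a[:,:]
b=cv2.resize(t[140:265,300:490,::-1],(456,300));c=cv2.resize(s[170:300,295:445,::-1],(344,298))
print(a.shape);top=cv2.resize(s[:,:,::-1],(480,300))
cv2.imwrite("pics/v4.png",np.vstack([np.hstack([top,cv2.resize(c,(320,300))]),np.hstack([cv2.resize(t[:,:,::-1],(344,300))[:, :344],b])]))
E
```

```text
13.975 [495.41233735 230.4520825  292.5623955 ] 41.22715627513312 [-0.40363691  0.26378622 -2.95006397] [ 0.36  0.2   1.57 -0.13  1.12  0.48]
(375, 800, 3)
```

View pics/v4.png

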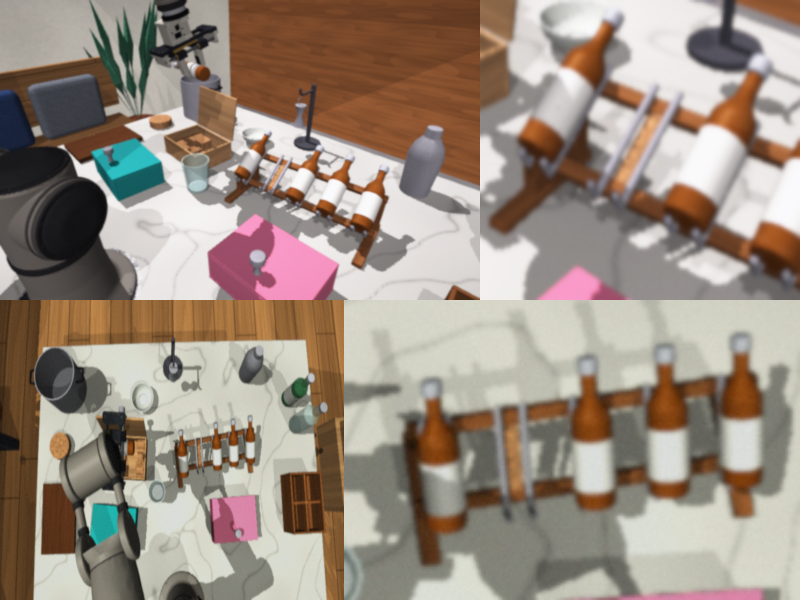

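The bottle is held: -3 N on the wrist and 41 mm grip. The slot is between stored bottle 1 (top-view cap ~(336,177)) and bottle 2 (cap ~(401,168)). I'll measure the caps and labels in both views.

```bash
python3 - <<'E'
from h import *
t,s=cam("top"),cam("side");T=cv2.imread("pics/t4r.png");S=cv2.imread("pics/s4r.png")
def cap(im,p,r=9):
    x,y=map(round,p);c=im[y-r:y+r+1,x-r:x+r+1].astype(int)
    h=cv2.cvtColor(im[y-r:y+r+1,x-r:x+r+1],cv2.COLOR_BGR2HSV)
    return h
def blobs(im,box,amin):
    x0,y0,x1,y1=box;h=cv2.cvtColor(im[y0:y1,x0:x1],cv2.COLOR_BGR2HSV)
    br=((h[...,1]>120)&(h[...,0]<16)).astype(np.uint8)
    n,l,st,ce=cv2.connectedComponentsWithStats(br)
    return [(ce[i]+[x0,y0],st[i][:4]+[x0,y0,0,0],st[i][4]) for i in range(1,n) if st[i][4]>amin]
# labels: whitish blobs next to brown, eroded
def labels(im,box,v):
    x0,y0,x1,y1=box;h=cv2.cvtColor(im[y0:y1,x0:x1],cv2.COLOR_BGR2HSV)
    m=((h[...,1]<50)&(h[...,2]>v)).astype(np.uint8)
    n,l,st,ce=cv2.connectedComponentsWithStats(m)
    return [(np.round(ce[i]+[x0,y0],1),st[i][2:]) for i in range(1,n) if 100<st[i][4]<3000]
print("side",*labels(S,(300,160,530,310),120),sep="\n");print("top",*labels(T,(320,150,480,240),120),sep="\n")
caps=[((336.3,176.7),(356.9,177.8)),((401.3,167.5),(426.3,197.7))]
for a,b in caps:print("cap rough",tri([(t,a),(s,b)]))
a=cv2.resize(S[165:225,340:480],(800,343),interpolation=cv2.INTER_CUBIC);b=cv2.resize(T[148:188,325:480],(800,206),interpolation=cv2.INTER_CUBIC)
cv2.imwrite("pics/v5.png",np.vstack([a,b]))
E
```

```text
side
top
(array([433.1, 202.5]), array([ 32,  31, 413], dtype=int32))
(array([343.4, 215.9]), array([ 23,  33, 354], dtype=int32))
(array([400.8, 208.4]), array([ 26,  23, 448], dtype=int32))
(array([322.3, 227.6]), array([  7,  29, 128], dtype=int32))
cap rough (array([555.21803999,  -6.40164143, 151.45203554]), np.float64(0.193252875020571))
cap rough (array([ 573.49874743, -161.19081827,  154.36911645]), np.float64(1.1848629339753503))
```

View pics/v5.png

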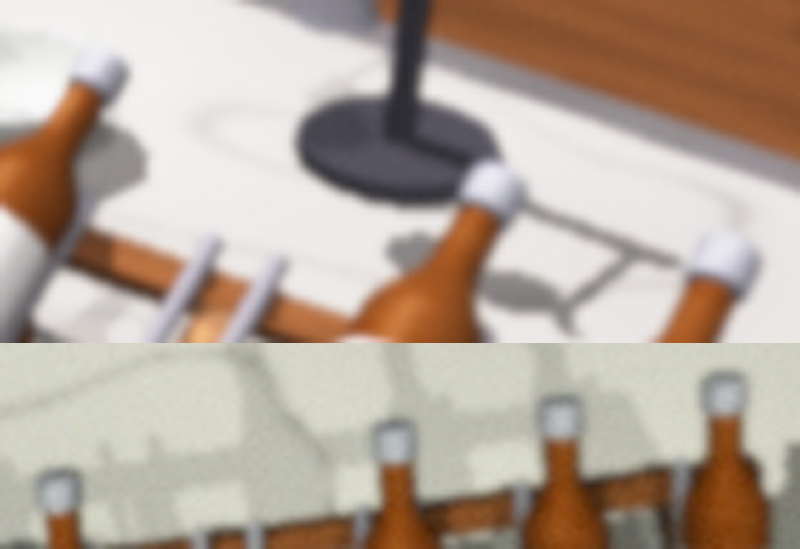

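Cap centres in the side view: cap 1 (357,178), cap 2 (426,198), cap 3 (467,211). In the top view: (336.5,176.5), (401.5,167.6), (433.7,162.8), (465.3,158).

```bash
python3 - <<'E'
from h import *
t,s=cam("top"),cam("side");e=-.4
sc=[(357.3,178.3),(426.3,198.4),(467.1,210.8)];tc=[(336.6,176.5),(401.5,167.6),(433.7,162.8),(465.3,158.1)]
P=[]
for a,b in zip(tc,sc):
    x,r=tri([(t,np.add(a,e)),(s,np.add(b,e))]);P.append(x);print(x.round(1),round(r,2))
for i,j in((0,1),(1,2),(0,2)):
    d=P[j]-P[i];print("dist",np.linalg.norm(d).round(1),"yaw",np.degrees(np.arctan2(d[0],-d[1])).round(2))
q=plane(t,np.add(tc,e),153);print(q.round(1));
for i in range(3):
    d=q[i+1]-q[i];print("top only",np.linalg.norm(d).round(1),np.degrees(np.arctan2(d[0],-d[1])).round(2))
for a,b in(((363.8,185.3),(376.6,207.5)),((374.4,184.3),(388.3,211.9))):print("wire top",tri([(t,np.add(a,e)),(s,np.add(b,e))]))
E
```

```text
[556.5  -5.9 150.7] 0.24
[ 574.2 -160.6  153.3] 0.73
[ 584.1 -238.2  153.2] 0.91
dist 155.7 yaw 6.52
dist 78.2 yaw 7.25
dist 233.9 yaw 6.76
[[ 556.2   -6.   153. ]
 [ 573.8 -160.   153. ]
 [ 583.6 -237.5  153. ]
 [ 593.3 -314.2  153. ]]
top only 155.0 6.52
top only 78.0 7.22
top only 77.3 7.21
wire top (array([540.4690827 , -72.97971849, 112.26820699]), np.float64(0.8538859235460666))
wire top (array([542.90341486, -99.58983307, 111.57138151]), np.float64(0.14457908340064574))
```

```bash
cat >> h.py <<'E'
a_=np.radians(6.8);X_=np.array([np.cos(a_),np.sin(a_),0]);Z_=np.array([0,0,1.])
u=X_*np.cos(np.pi/6)+Z_*.5; zt=X_*.5-Z_*np.cos(np.pi/6); Rs=axes(u,zt)
base=np.array([565.4,-83.2,152])-154*u; base[2]=75; mid=base+55*u
E
python3 - <<'E'
from h import *
o=bot.get_obs();R0=R.from_euler("xyz",o["tcp_rot"])
p1=np.array([465,-75,310]);print("base,mid",base,mid)
print("first",R0.inv().apply(p1-o["tool_pos"]).round(1),"turn",(R0.inv()*Rs).as_rotvec(degrees=True).round(2))
p=mid+9.5*zt+15*u-90*zt;print("pre",p,"then",Rs.inv().apply(p-p1).round(1))
E
```

```text
base,mid [432.97026331 -98.99129005  75.        ] [480.26659784 -93.3515436  102.5       ]
first [-306.2    0.9  -21.8] turn [-7.43 14.13 79.01]
pre [453.19873647 -96.57919066 179.715045  ] then [-77.5  20.  105.7]
```

>>> servo_tool(
  deltas=[
    [[-0.02,0,-0.011],[0,0,0]],
    [[-0.03,0,-0.011],[0,0,0]],
    [[-0.032,0,0],[0,0,0]],
    [[-0.032,0,0],[0,0,0]],
    [[-0.032,0,0],[0,0,0]],
    [[-0.032,0,0],[0,0,0]],
    [[-0.032,0,0],[0,0,0]],
    [[-0.032,0,0],[0,0,0]],
    [[-0.032,0,0],[0,0,0]],
    [[-0.022,0,0],[0,0,0]],
    [[-0.01,0,0],[0,0,0]],
    [[0,0,0],[0,0,0]],
  ],
)

```text
time: 15.58
tool_pos: [464.7, -74.5, 309.9]
tcp_rot: [2.864, -0.002, 1.491]
contact_force: [0.2, -0.3, -2.9]
grip_width: 41.4
finger_force: 30.0
```

>>> servo_tool(
  deltas=[
    [[0,0,0],[-0.4,0.7,4]],
    [[0,0,0],[-0.6,1.2,6.8]],
    [[0,0,0],[-0.7,1.4,7.8]],
    [[0,0,0],[-0.7,1.4,7.8]],
    [[0,0,0],[-0.7,1.4,7.8]],
    [[0,0,0],[-0.7,1.4,7.8]],
    [[0,0,0],[-0.7,1.4,7.8]],
    [[0,0,0],[-0.7,1.4,7.8]],
    [[0,0,0],[-0.7,1.4,7.8]],
    [[0,0,0],[-0.6,1.2,6.8]],
    [[0,0,0],[-0.6,0.8,4.2]],
    [[0,0,0],[-0.6,0,2.4]],
    [[0,0,0],[0,0,0]],
    [[0,0,0],[0,0,0]],
  ],
)

```text
time: 17.32
tool_pos: [465.1, -73.9, 310.7]
tcp_rot: [3.134, -0.516, 0.124]
contact_force: [0.0, 0.3, -3.1]
grip_width: 41.3
finger_force: 30.0
```

```bash
python3 - <<'E'
from h import *
import pickle
o=bot.get_obs();print(o["time"],o["tool_pos"],o["tcp_rot"],o["grip_width"],o["joint_positions"].round(2))
p=mid+9.5*zt+15*u-90*zt;print("to pre",go(Rs,p))
w=cam("wrist");pickle.dump((w,o),open("w6.pkl","wb"))
im=bot.capture("wrist");s=bot.capture("side");cv2.imwrite("pics/w6r.png",im[:,:,::-1]);cv2.imwrite("pics/s6r.png",s[:,:,::-1])
x,y=map(int,proj(cam("side"),[o["tool_pos"]])[0]);y0,x0=max(0,y-70),max(0,x-100);print(x0,y0)
cv2.imwrite("pics/v6.png",np.vstack([cv2.resize(im[:,:,::-1],(560,350)),cv2.resize(s[y0:y0+120,x0:x0+224,::-1],(560,250))]))
E
```

```text
17.325 [465.10605706 -73.90057565 310.74068277] [ 3.13362815 -0.51580769  0.1240189 ] 41.278636758683085 [-0.53 -0.08  1.91  0.37  0.92  0.76]
to pre ('turn', array([0.3 , 0.45, 0.27]), 'then shift', array([-78.1,  21.1, 106.2]))
257 51
```

View pics/v6.png

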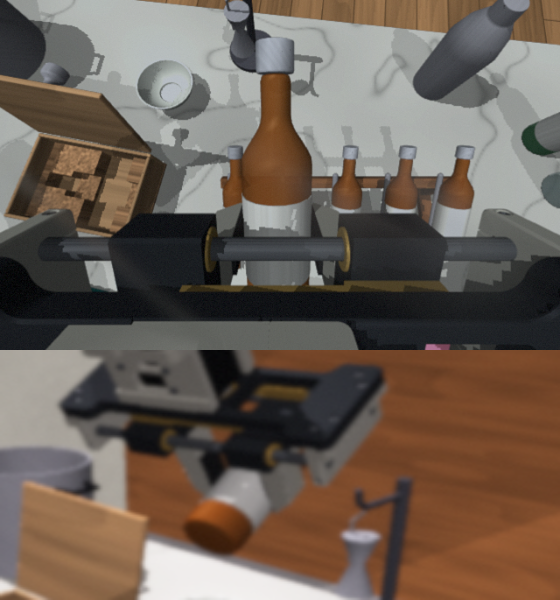

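The wrist view shows the bottle gripped, in line with tool x, with the cap's top edge at about row 43 and col 315. The side view shows the base end sloping down towards the robot. Next I'll get the bottle's position along the tool from the cap edge.

```bash
python3 - <<'E'
from h import *
import pickle
w,o=pickle.load(open("w6.pkl","rb"));im=cv2.imread("pics/w6r.png")
print([ (r,im[r,315].tolist()) for r in range(38,52)])
R0=R.from_euler("xyz",o["tcp_rot"]);c=R0.inv().apply(w["xyz"]-o["tool_pos"]);print("cam in tool",c.round(1))
def T(px,z):
    d=R0.inv().apply(rays(w,[px])[0]);return (c+d*(z-c[2])/d[2]).round(1)
for r in(42,43,44,45):print(r,T((315,r),-20))
for px in((294,60),(336,60)):print("cap side",T(px,-9.5))
h=im[205];print("body row205",T((276,205),-9.5),T((357,205),-9.5))
E
```

```text
[(38, [179, 183, 178]), (39, [179, 181, 178]), (40, [179, 182, 178]), (41, [176, 178, 176]), (42, [150, 148, 144]), (43, [171, 161, 154]), (44, [182, 171, 163]), (45, [181, 171, 164]), (46, [182, 173, 166]), (47, [180, 170, 163]), (48, [180, 170, 163]), (49, [177, 167, 160]), (50, [176, 165, 161]), (51, [176, 165, 159])]
cam in tool [  75.4   -1.3 -158.1]
42 [103.7  -2.  -20. ]
43 [103.3  -2.  -20. ]
44 [102.9  -2.  -20. ]
45 [102.5  -2.  -20. ]
cap side [ 98.4 -11.7  -9.5]
cap side [98.4  7.6 -9.5]
body row205 [ 28.6 -22.7  -9.5] [28.6 19.9 -9.5]
```

>>> servo_tool(
  deltas=[
    [[0,0,0],[0.3,0.45,0.27]],
    [[-0.015,0.005,0.01],[0,0,0]],
    [[-0.02,0.005,0.02],[0,0,0]],
    [[-0.02,0.005,0.025],[0,0,0]],
    [[-0.022,0.006,0.026],[0,0,0]],
    [[0,0,0.025],[0,0,0]],
    [[0,0,0],[0,0,0]],
    [[0,0,0],[0,0,0]],
  ],
)

```text
time: 18.42
tool_pos: [454.3, -97.2, 181.4]
tcp_rot: [3.141, -0.525, 0.117]
contact_force: [1.1, -0.7, -3.5]
grip_width: 41.2
finger_force: 30.0
```

```bash
python3 - <<'E'
from h import *
o=bot.get_obs();p=mid+9.5*zt+1.3*u;print(o["time"],o["tool_pos"],go(Rs,p))
s=bot.capture("side");t=bot.capture("top")
cv2.imwrite("pics/v7.png",np.hstack([cv2.resize(s[120:280,290:450,::-1],(400,400)),cv2.resize(t[140:260,310:430,::-1],(400,400))]))
E
```

```text
18.425 [454.32584696 -97.17972598 181.37983664] ('turn', array([ 0.08, -0.07, -0.06]), 'then shift', array([-15.4,  -0.7,  90.9]))
```

View pics/v7.png

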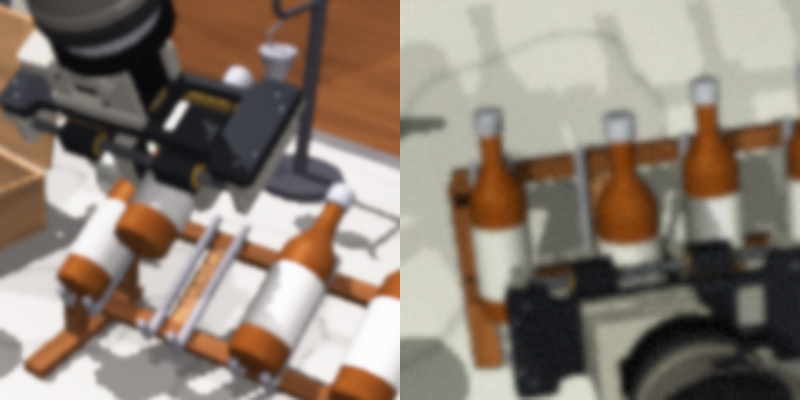

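The held bottle is square over the empty slot with its neighbours clear. Lowering it.

>>> servo_tool(
  deltas=[
    [[-0.005,-0.0007,0.02],[0,0,0]],
    [[-0.004,0,0.02],[0,0,0]],
    [[0,0,0.02],[0,0,0]],
    [[0,0,0.015],[0,0,0]],
    [[0,0,0.008],[0,0,0]],
    [[0,0,0],[0,0,0]],
    [[0,0,0],[0,0,0]],
  ],
)

```text
time: 19.4
tool_pos: [487.8, -92.6, 105.1]
tcp_rot: [3.141, -0.525, 0.117]
contact_force: [-0.9, 0.1, -3.1]
grip_width: 41.5
finger_force: 30.0
```

>>> servo_tool(
  deltas=[
    [[0,0,0.002],[0,0,0]],
    [[0,0,0.002],[0,0,0]],
    [[0,0,0],[0,0,0]],
  ],
)

```text
time: 19.77
tool_pos: [489.5, -92.1, 100.7]
tcp_rot: [-3.142, -0.524, 0.117]
contact_force: [0.7, 0.5, -3.3]
grip_width: 41.4
finger_force: 30.0
```

>>> servo_tool(
  deltas=[
    [[0,0,0.002],[0,0,0]],
    [[0,0,0.001],[0,0,0]],
    [[0,0,0],[0,0,0]],
  ],
)

```text
time: 20.15
tool_pos: [491.0, -91.9, 98.1]
tcp_rot: [-3.142, -0.524, 0.117]
contact_force: [-0.9, 0.7, -2.5]
grip_width: 40.9
finger_force: 30.0
```

>>> servo_tool(
  deltas=[
    [[0,0,0.001],[0,0,0]],
    [[0,0,0.001],[0,0,0]],
    [[0,0,0],[0,0,0]],
  ],
)

```text
time: 20.52
tool_pos: [491.5, -92.1, 97.4]
tcp_rot: [3.14, -0.525, 0.117]
contact_force: [-15.9, -2.8, 15.9]
grip_width: 41.3
finger_force: 30.0
```

>>> servo_tool(
  deltas=[
    [[0,0,-0.0007],[0,0,0]],
    [[-0.002,0,0],[0,0,0]],
    [[-0.0015,0,0],[0,0,0]],
    [[0,0,0],[0,0,0]],
  ],
)

```text
time: 21.02
tool_pos: [489.3, -93.1, 95.9]
tcp_rot: [3.14, -0.526, 0.117]
contact_force: [0.0, -3.1, 5.3]
grip_width: 41.3
finger_force: 30.0
```

>>> servo_tool(
  deltas=[
    [[-0.001,0,0],[0,0,0]],
    [[-0.001,0,0],[0,0,0]],
    [[0,0,0],[0,0,0]],
  ],
)

```text
time: 21.4
tool_pos: [487.7, -93.3, 95.0]
tcp_rot: [3.14, -0.526, 0.117]
contact_force: [0.0, -4.0, 6.2]
grip_width: 41.1
finger_force: 30.0
```

>>> servo_tool(
  deltas=[
    [[-0.001,0.0005,0],[0,0,0]],
    [[-0.001,0,0],[0,0,0]],
    [[0,0,0],[0,0,0]],
  ],
)

```text
time: 21.78
tool_pos: [486.4, -93.6, 94.2]
tcp_rot: [3.141, -0.526, 0.117]
contact_force: [3.1, -0.7, 5.5]
grip_width: 40.8
finger_force: 30.0
```

>>> servo_tool(
  deltas=[
    [[-0.001,0,0],[0,0,0]],
    [[-0.001,0,0],[0,0,0]],
    [[0,0,0],[0,0,0]],
  ],
)

```text
time: 22.15
tool_pos: [486.2, -93.7, 94.2]
tcp_rot: [3.141, -0.529, 0.117]
contact_force: [11.4, 2.3, 6.4]
grip_width: 41.1
finger_force: 30.0
```

It is against the stops: 13 N along the slope, at the expected place. Releasing with a narrow opening.

>>> servo_tool(
  deltas=[
    [[0.0005,0,0],[0,0,0]],
    [[0,0,0],[0,0,0]],
    [[0,0,0],[0,0,0]],
    [[0,0,0],[0,0,0]],
    [[0,0,0],[0,0,0]],
  ],
  fingers=0.6,
)

```text
time: 22.78
tool_pos: [483.8, -93.2, 92.4]
tcp_rot: [-3.141, -0.524, 0.117]
contact_force: [-0.3, -0.4, -0.1]
grip_width: 55.4
finger_force: 0.0
```

>>> servo_tool(
  deltas=[
    [[0,0,-0.01],[0,0,0]],
    [[0,0,-0.02],[0,0,0]],
    [[0,0,-0.03],[0,0,0]],
    [[0,0,-0.03],[0,0,0]],
    [[0,0,-0.03],[0,0,0]],
    [[0,0,-0.03],[0,0,0]],
    [[0,0,0],[0,0,0]],
  ],
)

```text
time: 23.65
tool_pos: [409.6, -102.8, 224.0]
tcp_rot: [3.138, -0.527, 0.118]
contact_force: [1.0, -0.5, 0.1]
grip_width: 55.4
finger_force: 0.0
```

```bash
python3 - <<'E'
from h import *
o=bot.get_obs();R0=R.from_euler("xyz",o["tcp_rot"]);print(o["time"],o["tool_pos"],o["tcp_rot"],o["grip_width"],o["joint_positions"].round(2))
s=bot.capture("side");t=bot.capture("top");w=bot.capture("wrist")
cv2.imwrite("pics/s8r.png",s[:,:,::-1]);cv2.imwrite("pics/t8r.png",t[:,:,::-1])
cv2.imwrite("pics/v8.png",np.vstack([np.hstack([cv2.resize(s[150:310,290:450,::-1],(300,300)),cv2.resize(t[140:240,180:367,::-1],(500,300))]),np.hstack([cv2.resize(w[:,:,::-1],(480,300)),cv2.resize(s[140:247,190:360,::-1],(320,300))])]))
E
```

```text
23.65 [ 409.59444464 -102.76702032  224.04739775] [ 3.13773765 -0.52686691  0.11773988] 55.41805062307294 [-0.73 -0.08  2.17  0.57  0.77  0.37]
```

View pics/v8.png

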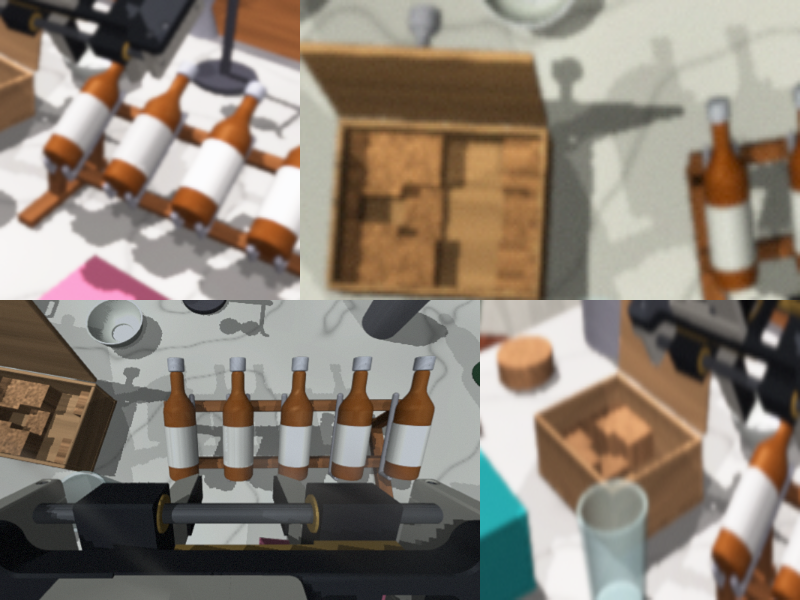

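All five bottles lie level in the rack, and the new one matches its neighbours, with base at the stops. The box is open with the lid upright. Next: straighten the tool, regrip the knob and shut the lid.

```bash
python3 - <<'E'
from h import *
Rt=axes([np.cos(.069),-np.sin(.069),0],[0,0,-1]);o=bot.get_obs();R0=R.from_euler("xyz",o["tcp_rot"])
print("up",R0.inv().apply([0,0,76]).round(1));print(go(Rt,[629.6,246.5,300]))
t,s=cam("top"),cam("side");print("knob z173",plane(t,[(226.2,147.1)],173))
E
```

```text
up [ 38.   -0.1 -65.8]
('turn', array([ -2.83, -29.89,  10.39]), 'then shift', array([ 195.8, -362.6,  -78.4]))
knob z173 [[627.27310618 247.96854858 173.        ]]
```

>>> servo_tool(
  deltas=[
    [[0.019,0,-0.033],[0,0,0]],
    [[0.019,0,-0.033],[0,0,0]],
    [[0,0,0],[-0.7,-7.5,2.6]],
    [[0,0,0],[-0.7,-7.5,2.6]],
    [[0,0,0],[-0.7,-7.5,2.6]],
    [[0,0,0],[-0.7,-7.4,2.6]],
    [[0.014,-0.026,0],[0,0,0]],
    [[0.0165,-0.0306,0],[0,0,0]],
    [[0.0165,-0.0306,0],[0,0,0]],
    [[0.0165,-0.0306,0],[0,0,0]],
    [[0.0165,-0.0306,0],[0,0,0]],
    [[0.0165,-0.0306,0],[0,0,0]],
    [[0.0165,-0.0306,0],[0,0,0]],
    [[0.0165,-0.0306,0],[0,0,0]],
    [[0.0165,-0.0306,0],[0,0,0]],
    [[0.0165,-0.0306,0],[0,0,0]],
    [[0.0165,-0.0306,0],[0,0,0]],
    [[0.0165,-0.0306,0],[0,0,0]],
    [[0,0,0],[0,0,0]],
    [[0,0,0],[0,0,0]],
  ],
  fingers=1,
)

```text
time: 26.3
tool_pos: [628.9, 246.3, 296.7]
tcp_rot: [3.14, 0.002, -0.068]
contact_force: [-0.6, 0.3, -0.3]
grip_width: 91.7
finger_force: 0.0
```

```bash
python3 - <<'E'
from h import *
Rt=axes([np.cos(.069),-np.sin(.069),0],[0,0,-1]);o=bot.get_obs();print(o["time"],o["tool_pos"],o["tcp_rot"],o["joint_positions"].round(2));print(go(Rt,[629.2,246.8,154.2]))
E
```

```text
26.3 [628.93307059 246.28045988 296.74559219] [ 3.14030486e+00  2.05768775e-03 -6.81824986e-02] [ 0.26  0.61  0.9  -0.    1.64  1.9 ]
('turn', array([0.07, 0.12, 0.05]), 'then shift', array([  0.2,  -0.5, 142.5]))
```

>>> servo_tool(
  deltas=[
    [[0,-0.0005,0.02],[0,0,0]],
    [[0,0,0.025],[0,0,0]],
    [[0,0,0.025],[0,0,0]],
    [[0,0,0.025],[0,0,0]],
    [[0,0,0.025],[0,0,0]],
    [[0,0,0.0225],[0,0,0]],
    [[0,0,0],[0,0,0]],
  ],
)

```text
time: 27.18
tool_pos: [628.0, 245.5, 154.3]
tcp_rot: [3.14, 0.004, -0.07]
contact_force: [-0.3, 0.2, -0.3]
grip_width: 91.8
finger_force: 0.0
```

>>> servo_tool(
  deltas=[
    [[0,0,0],[0,0,0]],
    [[0,0,0],[0,0,0]],
    [[0,0,0],[0,0,0]],
    [[0,0,0],[0,0,0]],
    [[0,0,0],[0,0,0]],
    [[0,0,0],[0,0,0]],
    [[0,0,0],[0,0,0]],
    [[0,0,0],[0,0,0]],
    [[0,0,0],[0,0,0]],
  ],
  fingers=0,
)

```text
time: 28.3
tool_pos: [629.4, 246.7, 156.0]
tcp_rot: [3.141, -0.001, -0.069]
contact_force: [-0.3, -0.5, -1.0]
grip_width: 26.6
finger_force: 30.0
```

>>> servo_tool(
  deltas=[
    [[-0.0121,0,-0.006],[0,0,0]],
    [[-0.0127,0,-0.0046],[0,0,0]],
    [[-0.0131,0,-0.0032],[0,0,0]],
    [[-0.0134,0,-0.0017],[0,0,0]],
    [[-0.0135,0,-0.0002],[0,0,0]],
    [[-0.0134,0,0.0013],[0,0,0]],
    [[-0.0132,0,0.0027],[0,0,0]],
    [[-0.0128,0,0.0042],[0,0,0]],
    [[-0.0123,0,0.0055],[0,0,0]],
    [[0,0,0],[0,0,0]],
  ],
)

```text
time: 29.55
tool_pos: [511.6, 254.9, 158.0]
tcp_rot: [3.141, 0.001, -0.068]
contact_force: [-0.7, -0.6, -1.7]
grip_width: 26.9
finger_force: 30.0
```

>>> servo_tool(
  deltas=[
    [[-0.0116,0,0.0069],[0,0,0]],
    [[-0.0108,0,0.0081],[0,0,0]],
    [[-0.0099,0,0.0092],[0,0,0]],
    [[-0.0088,0,0.0103],[0,0,0]],
    [[-0.0076,0,0.0112],[0,0,0]],
    [[-0.0063,0,0.0119],[0,0,0]],
    [[0,0,0],[0,0,0]],
  ],
)

```text
time: 30.42
tool_pos: [457.2, 258.7, 99.0]
tcp_rot: [3.141, 0.002, -0.069]
contact_force: [-3.9, 2.8, -0.2]
grip_width: 26.6
finger_force: 30.0
```

>>> servo_tool(
  deltas=[
    [[-0.001,0,0.003],[0,0,0]],
    [[-0.001,0,0.003],[0,0,0]],
    [[0,0,0],[0,0,0]],
  ],
)

```text
time: 30.8
tool_pos: [455.2, 258.8, 94.0]
tcp_rot: [3.141, 0.002, -0.069]
contact_force: [-6.0, 2.3, 1.2]
grip_width: 26.5
finger_force: 30.0
```

>>> servo_tool(
  deltas=[
    [[0,0,0.0015],[0,0,0]],
    [[0,0,0.001],[0,0,0]],
    [[0,0,0],[0,0,0]],
  ],
)

```text
time: 31.18
tool_pos: [454.4, 258.8, 91.7]
tcp_rot: [3.141, 0.004, -0.069]
contact_force: [-9.3, 3.1, 6.7]
grip_width: 26.9
finger_force: 30.0
```

>>> servo_tool(
  deltas=[
    [[-0.0015,0,0.001],[0,0,0]],
    [[0,0,0.001],[0,0,0]],
    [[0,0,0],[0,0,0]],
  ],
)

```text
time: 31.55
tool_pos: [454.5, 258.9, 91.5]
tcp_rot: [-3.142, -0.0, -0.069]
contact_force: [-9.4, 1.1, 17.3]
grip_width: 26.7
finger_force: 30.0
```

>>> servo_tool(
  deltas=[
    [[0,0,0],[0,0,0]],
    [[0,0,0],[0,0,0]],
    [[0,0,0],[0,0,0]],
    [[0,0,0],[0,0,0]],
    [[0,0,0],[0,0,0]],
    [[0,0,-0.02],[0,0,0]],
    [[0,0,-0.03],[0,0,0]],
    [[0,0,-0.03],[0,0,0]],
    [[0,0,-0.03],[0,0,0]],
    [[0,0,-0.03],[0,0,0]],
    [[-0.03,0.03,-0.02],[0,0,0]],
    [[-0.04,0.04,-0.02],[0,0,0]],
    [[-0.04,0.04,0],[0,0,0]],
    [[0,0,0],[0,0,0]],
    [[0,0,0],[0,0,0]],
  ],
  fingers=1,
)

```text
time: 33.42
tool_pos: [338.1, 156.8, 270.3]
tcp_rot: [-3.141, -0.002, -0.07]
contact_force: [0.2, 0.5, -0.1]
grip_width: 92.3
finger_force: 0.0
```

```bash
python3 - <<'E'
from h import *
o=bot.get_obs();print(o["time"],o["tool_pos"],o["contact_force"])
s=bot.capture("side");t=bot.capture("top")
cv2.imwrite("pics/v9.png",np.hstack([cv2.resize(s[140:300,200:456,::-1],(400,400) if 0 else (480,300)),cv2.resize(t[100:270,170:351,::-1],(320,300))]))
E
```

```text
33.425 [338.07126902 156.80925108 270.31826794] [ 0.18862474  0.54636031 -0.12412328]
```

View pics/v9.png

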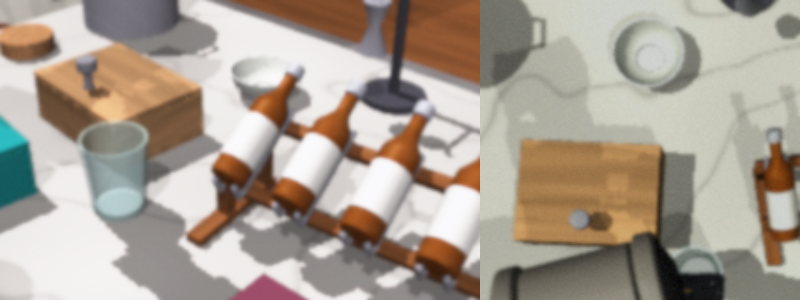

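The lid is flush with no gap, all the bottles are seated, and the tumbler and dish are where they stood. Handing in.

```bash
python3 -c "
from plant import bot
print(bot.close_job())"
```

```text
the job is handed in; nothing more can be done
None
```

The small bottle lies in the rack's empty slot against its stops, cap up the slope; the box lid is shut, nothing else looked moved in the last pictures, and the job was handed in at about 33.5 s of the 64 s (the hand-in returned no verdict).

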